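# Hook a jade bangle out of the gap between two drawer cabinets

## Task

The green jade bangle has rolled into the narrow gap between the two small drawer cabinets, where fingers do not fit: draw it right out of the gap onto the open bench with the wooden-handled hook, without putting the gripper's fingers to it in there. Lay the hook down on the bench, clear of the gap and the trays, and put the bangle flat in the empty grey tray; jade is brittle, so neither it nor the hook may be dropped. Leave the amber bangle, the jar and the hammer as they are.

Things in the scene. Friction and masses are not known exactly. Their poses are not given: they have to be found in the camera images.
- cabinets: Fixed pair of black drawer cabinets, each 130 wide, 150 deep, 130 high, with an 82 wide gap between them, open in front and above, closed by a plywood back. Origin: middle of the gap's mouth at bench level, in the plane of the drawer fronts; +x points into the gap, -x out over the bench, z up. Pulls stand out 9. A bit block on top of the +y cabinet, at its back, rises 62.
- jade_bangle: Green rigid ring, 70 outside diameter, 52 inside diameter (wall 9), 10 high, about 45 g, lying flat on the bench deep in the gap. Origin: centre of its underside; z is its axis.
- hook: Hook tool, 90 g, standing on its handle and tip. Flat-sided wooden handle 110 long (x), 24 wide (y), 22 high (z); origin: centre of the handle's underside; +x runs from handle to tip. A 5 mm steel rod leaves the handle's front at height 11, cranks up to height 30 (its axis) at x = 105, runs level to x = 200 and there turns straight down to the tip at height 0.
- hook_grip (a point): Good place to grip the hook across the handle's two flat sides (24 apart): on the handle's axis, 30 in front of the handle's middle, 11 above its underside.
- hook_tip (a point): Lower end of the hook's down-turned tip (5 mm thick), 170 in front of hook_grip, level with the handle's underside.
- empty_tray: Empty open grey tray, fixed, 140 x 140 outside, 130 x 130 inside, walls 14 high over the bench, floor 5 thick. Origin: centre of its underside. Place for the jade bangle.
- full_tray: Identical fixed grey tray that holds the amber bangle. Origin: centre of its underside.
- amber_bangle: Amber-coloured ring of the same size as the jade one, lying in the other tray; to be left alone. Origin: centre of its underside.
- jar: Closed jar with white lid, 70 diameter, 110 high, standing on the bench; to be left alone. Origin: centre of its underside.
- hammer: Hammer, 240 long, head 88 wide, 26 high, lying on the bench; to be left alone. Origin: underside, midway along it; head towards +x.

How it is judged (in metres and radians):
On the way, in this order (a step that is already met when the one before it is completed fails the run):
1. the jade bangle drawn out of the gap with the hook: its centre more than 40 mm in front of the drawer fronts, the hook's tip within 50 mm of its centre (x of jade_bangle in the frame of cabinets below -0.04 m and horizontal distance between hook_tip and jade_bangle below 0.05 m), for 0.1 s.
2. the jade bangle picked up in the fingers, more than 15 mm off the bench (contact force between the fingers and jade_bangle above 0.3 N and height (world z) of jade_bangle above 0.015 m), for 0.1 s.
At the end, for the whole second after the job is handed in: The jade bangle lies at rest and flat (0.08 rad) on the empty tray's floor (within 45 mm of its centre, 3 mm of its floor); the hook lies at rest on the bench (underside and tip under 20 mm up), handle and tip in front of the drawer fronts, touching neither tray (horizontal distance between jade_bangle and empty_tray below 0.045 m and z of jade_bangle in the frame of empty_tray below 0.008 m and angle between jade_bangle's own z axis and vertical below 0.08 rad and linear speed of each of jade_bangle, hook below 0.02 m/s and height (world z) of each of hook, hook_tip below 0.02 m and x of each of hook_tip, hook in the frame of cabinets below 0 m and contact force between hook and empty_tray below 0.05 N and contact force between hook and full_tray below 0.05 N).
It fails at once if the fingers touch the jade bangle while its centre is still in the gap (contact force between the fingers and jade_bangle above 0.3 N and x of jade_bangle in the frame of cabinets above 0 m).
It fails at once if the jade bangle dropped or flung: faster than 0.6 m/s with no finger on it (linear speed of jade_bangle above 0.6 m/s and contact force between the fingers and jade_bangle below 0.05 N).
It fails at once if the hook dropped: faster than 0.6 m/s with no finger on it (linear speed of hook above 0.6 m/s and contact force between the fingers and hook below 0.05 N).
It fails at once if the amber bangle moved more than 20 mm (distance of amber_bangle from where it was at the start of the episode above 0.02 m).
It fails at once if the jar or the hammer moved more than 30 mm, or the jar tipped (distance of any of jar, hammer from where it was at the start of the episode above 0.03 m or angle between jar's own z axis and vertical above 0.3 rad).
It also fails if it takes over 72 s, if anything falls off the work surface, if the arm or the gripper's body presses on something with over 40 N, if the wrist force passes 120 N, or if a joint passes its speed limit or range.

## Robot

A 6-joint arm with a two-finger parallel gripper is mounted at the origin on the work surface. World frame = base frame: x ahead of the robot, y to its left, z up, the work surface at z = 0. Lengths are in mm, angles in degrees, forces in N, time in s.
With the tool pointing down it reaches from about 325 to 925 mm from the base axis. Payload 3.1 kg.
Tool frame: the origin (TCP) lies on the mounting face of the last link; the fingertips stand 173 mm ahead of it and the grasp point (between the pads) lies 155 mm ahead of it; z points along the fingers, y is the line along which they close (so a half turn about z gives the same grasp; the last joint's range is limited). The gripper opens to 85 mm and grips with 20 to 120 N. Pads are 22 mm wide; open, the fingers measure 114 mm over their backs; the gripper's body (76 mm by 85 mm) begins 54 mm behind the grasp point. The pads swing forward as they close: fully open they stand 13 mm farther back than shut.
Start: joints at [58.43, 12.427, 92.441, -0, 75.132, -6.429], TCP at [265.518, 565.81, 404.7] pointing down, gripper open.
Joint ranges: [-157.48, 157.48], [-44.54, 120.13], [17.64, 146.25], [-64.5, 244.5], [7.68, 150.69], [-147.95, 147.95]. Speed limits (degrees/s): [159.86, 159.86, 180, 180, 180, 180].

## Interface

Orientations are given as [roll, pitch, yaw] about the fixed x, y, z axes, in that order (R = Rz(yaw) Ry(pitch) Rx(roll)).
In Python, from station import ctrl, fingers, cams, models, status gives the robot as it stands. Calls block until the motion is done:
- ctrl.goto(position, orientation): joint-space move of the TCP to a pose.
- ctrl.move_l(position, attitude=None, speed=150): straight line of the TCP; attitude=None keeps the orientation; speed is the mean speed in mm/s.
- ctrl.move_j(angles): joint-space move.
- fingers.grip(opening, squeeze=None): finger opening in mm; squeeze is the grip in N (None keeps the last); returns when the fingers have stopped.
- ctrl.wait(seconds).
- ctrl.solve_ik(position, orientation): joint angles nearest the present ones, or None.
- cams.get_image(name): name is "scene" or "side" or "wrist"; returns (picture, depth): 480x640x3 uint8, red, green, blue; 480x640 float32, mm along the optical axis (not along the pixel's ray), 0 where there is no reading.
- cams.get_calibration(name): a dict with "fx", "fy", "cx", "cy" (pixels), "R" (3x3) and "t" (3): a world point X has camera coordinates R X + t; the wrist camera has in their place "mount" (4x4, takes a point from camera to tool coordinates, whose origin is the TCP and whose axes are the flange's). Camera axes: x right, y down, z forward; pixel columns grow to the right and rows downward; lengths in mm; the calibration is good to about 2 mm. A picture is of the moment at which its call begins: read the wrist's pose just before it. get_calibration takes no time and is no camera call.
A pose or a line that the arm cannot do raises ctrl.Unreachable and nothing moves.
- ctrl.sign_off(): hands the job in; it is judged then, once.
Trained networks look in the newest picture that a camera, given by its name, has taken for a name from the list of things; names that differ only in an ending like _2 or _b are one class to them, and where a whole thing is asked for, a point or a joint stands for the part that bears it (a point fixed in the world has none). Each returns a list of dicts, best first, with "score" (0 to 1); they miss things now and then, are a little off and sometimes report something else, mostly with a low value. They report only what shows in the picture. A call takes as long as a camera call.
- models.look_for(camera, label): "point" ([column, row] in pixels, amid what is visible of it).
- models.trace(camera, label): "region" (480x640 bool, what is visible of it) and "point" ([column, row] in pixels, amid what is visible of it).
- models.pinpoint(camera, label): "point" ([column, row] in pixels: a listed point, or the origin of a listed thing).
Readings, each from a call of its own:
- status.get_t(): time.
- status.get_joint_pos(): joint angles.
- status.get_qvel(): joint speeds.
- status.get_effort(): joint torques, N m.
- status.get_tcp_pos(): TCP position.
- status.get_ee_rot(): TCP orientation.
- status.get_wrist_force(): force on the tool from outside, world axes, zero at the start.
- status.get_moment(): the same for the moment, N m.
- status.get_grip_width(): finger opening in mm.
- status.get_grip_force(): force on a finger pad.
Only numpy, scipy, OpenCV 4.12 (cv2) and the standard library are available. Lean on these libraries where they do the work, as an engineer would, in place of code of your own. Each camera call takes 0.05 s, during which the arm holds its last target. There are 200 camera calls.

## Working session

There is one attempt and no reset: what is moved stays moved. The work goes in short steps, each a Python script; the robot and the scene stay as the last script left them, time stands still between calls to the robot, and variables do not carry over. Pictures are saved under pics/ and viewed, at most 10 in all, crops included, and the job is handed in when it is done.

```bash
mkdir -p pics; ls
python3 - <<'E'
from station import ctrl, fingers, cams, models, status
import cv2,numpy as np
ims=[]
for n in ("scene","side"):
    p,d=cams.get_image(n); cv2.imwrite(f'pics/{n}0.png',p[...,::-1]); np.savez(f'{n}0.npz',p=p,d=d)
    c=cams.get_calibration(n); print(n,c)
    for l in ("cabinets","jade_bangle","hook","hook_grip","hook_tip","empty_tray","full_tray","jar","hammer"):
        r=models.pinpoint(n,l)
        out=[]
        for q in r[:2]:
            u,v=q['point']; ray=c['R'].T@np.array([(u-c['cx'])/c['fx'],(v-c['cy'])/c['fy'],1]) if 1 else 0
            o=-np.array(c['R']).T@np.array(c['t']); z=11 if l=='hook_grip' else 0
            X=o+ray*(z-o[2])/ray[2]; out.append((np.round(q['point']),round(q['score'],2),np.round(X)))
        print(l,out)
print(status.get_t(), status.get_ee_rot())
E
```

```text
pics
station.py
scene {'fx': 437.8864082077427, 'fy': 437.8864082077427, 'cx': 319.6033817053512, 'cy': 238.11780971391883, 'R': array([[ 0.14954207,  0.9887234 ,  0.00795048],
       [ 0.857226  , -0.12563782, -0.49937833],
       [-0.49274816,  0.08149343, -0.86634755]]), 't': array([-145.88774714, -480.70877246, 1269.08117765])}
cabinets [(array([208., 234.]), 0.73, array([ 522., -187.,    0.]))]
jade_bangle []
hook [(array([309., 204.]), 0.65, array([474.,  50.,   0.]))]
hook_grip [(array([316., 214.]), 0.92, array([510.,  61.,  11.]))]
hook_tip [(array([349., 279.]), 0.87, array([680., 109.,   0.]))]
empty_tray [(array([408., 164.]), 0.91, array([389., 314.,   0.])), (array([414., 234.]), 0.64, array([589., 276.,   0.]))]
full_tray [(array([412., 233.]), 0.61, array([588., 272.,   0.]))]
jar [(array([293., 324.]), 0.66, array([760., -23.,   0.]))]
hammer [(array([407., 316.]), 0.95, array([779., 211.,   0.]))]
side {'fx': 484.2880847765325, 'fy': 484.2880847765325, 'cx': 316.4184861297923, 'cy': 236.46090922589207, 'R': array([[-0.99889873, -0.04270332,  0.01943603],
       [-0.04468057,  0.7393879 , -0.67179549],
       [ 0.01431713, -0.67192407, -0.74048164]]), 't': array([577.77514317,   8.60310388, 922.35053909])}
cabinets []
jade_bangle [(array([353., 146.]), 0.65, array([ 505., -259.,    0.]))]
hook [(array([370., 249.]), 0.58, array([478.,  49.,  -0.]))]
hook_grip [(array([353., 251.]), 0.71, array([509.,  65.,  11.]))]
hook_tip [(array([264., 266.]), 0.83, array([668., 101.,   0.]))]
empty_tray [(array([438., 386.]), 0.89, array([384., 311.,   0.]))]
full_tray [(array([301., 353.]), 0.93, array([590., 268.,   0.]))]
jar [(array([221., 214.]), 0.84, array([767., -24.,   0.]))]
hammer [(array([189., 311.]), 0.74, array([780., 202.,   0.]))]
1.0 [1.79996244e+02 1.34157534e-03 1.54858958e+02]
```

View pics/scene0.png

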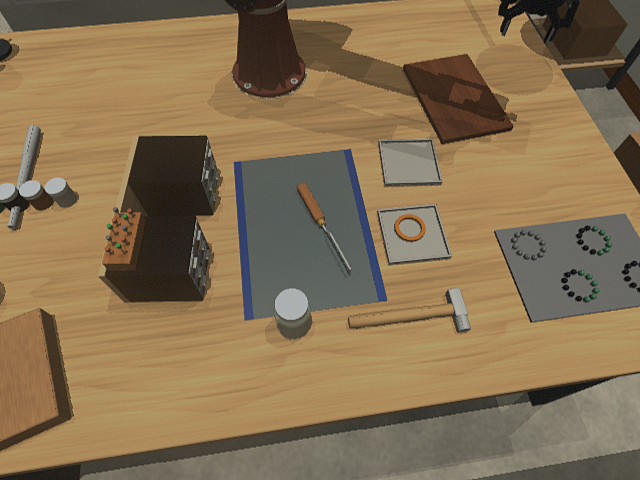

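View pics/side0.png

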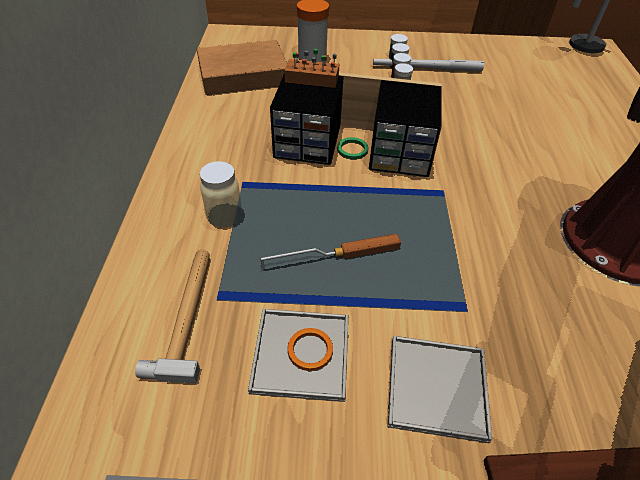

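The scene view shows the cabinets at left with the hook at (322,228) on the mat. The empty tray is at (410,163). In the side view, the green bangle lies in the gap at (353,147). Next I'll get the cabinet frame and the bangle from depth.

```bash
cat > h.py <<'E'
from station import ctrl, fingers, cams, models, status
import numpy as np, cv2
def cloud(n,p,d):
    c=cams.get_calibration(n); v,u=np.mgrid[:480,:640]
    C=np.stack([(u-c['cx'])/c['fx']*d,(v-c['cy'])/c['fy']*d,d],-1)
    X=(C-np.array(c['t']))@np.array(c['R']); X[d==0]=np.nan
    return X
def green(p):
    h=cv2.cvtColor(p,cv2.COLOR_RGB2HSV)
    return (h[...,0]>50)&(h[...,0]<90)&(h[...,1]>110)&(h[...,2]>50)
def circ(P):
    m=np.median(P,0); P=P[np.linalg.norm(P-m,axis=1)<60]
    A=np.c_[2*P[:,:2],np.ones(len(P))]; s=np.linalg.lstsq(A,(P[:,:2]**2).sum(1),rcond=None)[0]
    return s[:2],np.sqrt(s[2]+s[0]**2+s[1]**2),P[:,2].mean(),len(P)
E
python3 - <<'E'
from h import *
for n in ("scene","side"):
    z=np.load(f'{n}0.npz'); p,d=z['p'],z['d']; X=cloud(n,p,d)
    with np.errstate(invalid='ignore'):
        box=(X[...,0]>300)&(X[...,0]<720)&(X[...,1]<-130)&(X[...,1]>-420)
        top=box&(abs(X[...,2]-130)<6)
        k,lab,st,_=cv2.connectedComponentsWithStats(top.astype(np.uint8))
        for i in range(1,k):
            if st[i,4]>300:
                print(n,'top',st[i,4],[np.round(a,1) for a in cv2.minAreaRect(X[lab==i][:,:2].astype(np.float32))], X[lab==i][:,2].mean(), cv2.boxPoints(cv2.minAreaRect(X[lab==i][:,:2].astype(np.float32))).round())
        fr=box&(X[...,2]>15)&(X[...,2]<110)&(X[...,1]>-230)
        P=X[fr]
        if len(P)>50:
            xs=P[:,0]; print('front pts',len(P),[ (lo,np.round(np.percentile(P[(xs>lo)&(xs<lo+20),1],[10,50,90]),1)) for lo in range(320,700,20) if ((xs>lo)&(xs<lo+20)).sum()>10])
        near=(X[...,1]<-180)&(X[...,1]>-350)&(X[...,0]>400)&(X[...,0]<600)&(X[...,2]<25)
        g=green(p)&near; print('green',g.sum(), X[g].mean(0) if g.any() else '')
        if g.sum()>20: print(circ(X[g]))
        for t,q in (('empty',(386,312)),):
            m=(abs(X[...,0]-q[0])<95)&(abs(X[...,1]-q[1])<95)&(X[...,2]>9)&(X[...,2]<20)
            print(t,m.sum(),cv2.minAreaRect(X[m][:,:2].astype(np.float32)))
        h=cv2.cvtColor(p,cv2.COLOR_RGB2HSV)
        m=(abs(X[...,0]-478)<90)&(abs(X[...,1]-50)<70)&(X[...,2]>16)&(X[...,2]<28)&(h[...,0]<18)&(h[...,1]>130)
        print('handle',m.sum(),cv2.minAreaRect(X[m][:,:2].astype(np.float32)),np.nanmedian(X[m][:,2]))
        # bench level check
        m=(abs(X[...,0]-520)<40)&(abs(X[...,1]+70)<40); print('bench z',np.nanmedian(X[...,2][m]))
E
```

```text
scene top 3946 [array([ 435.5, -252. ]), array([166. , 204.6]), np.float64(83.2)] 130.41368367758378 [[ 324. -322.]
 [ 527. -346.]
 [ 547. -182.]
 [ 344. -158.]]
scene top 3530 [array([ 611.2, -274.2]), array([166.6, 131.4]), np.float64(82.6)] 130.3262451945714 [[ 535. -348.]
 [ 666. -365.]
 [ 687. -200.]
 [ 557. -183.]]
front pts 2123 [(340, array([-159.9, -159.2, -158.7])), (360, array([-162. , -160.2, -155.9])), (380, array([-164.7, -162.8, -158.9])), (400, array([-167.4, -166.2, -164.5])), (420, array([-169.2, -167.8, -164. ])), (440, array([-172.4, -170.6, -165.5])), (460, array([-223.9, -199.4, -176.1])), (560, array([-187.5, -186.6, -185.8])), (580, array([-189.9, -187.4, -183.2])), (600, array([-194.6, -191.7, -189.8])), (620, array([-195.3, -194.5, -193.5])), (640, array([-197.8, -195.5, -190.7])), (660, array([-202.2, -199.5, -197.6])), (680, array([-226.7, -215. , -204.1]))]
green 0 
empty 495 ((388.0022277832031, 315.24237060546875), (141.2340545654297, 142.95872497558594), 84.08746337890625)
handle 361 ((479.7638244628906, 51.867942810058594), (107.03163146972656, 22.350
[... 594 characters left out ...]
0.5, -188.1, -186. ])), (580, array([-192.5, -190. , -185.5])), (600, array([-196.3, -193.4, -190.6])), (620, array([-198. , -196. , -193.9])), (640, array([-200.1, -197.5, -193.1])), (660, array([-203.5, -201. , -198.6])), (680, array([-206.8, -204.7, -202.3]))]
green 186 [ 508.47702106 -242.80869603   10.68026093]
(array([ 508.56100017, -244.37766741]), np.float64(30.378355109209238), np.float64(10.680260927954807), 186)
empty 1525 ((386.6878662109375, 314.4402770996094), (141.47767639160156, 140.77557373046875), 84.00626373291016)
handle 669 ((484.29510498046875, 54.335880279541016), (121.41153717041016, 24.926326751708984), 17.039644241333008) 22.04386248933154
bench z 1.3671020313572673
```

Run:
```python
from h import *
g=[510,62]; yaw=196.3
fingers.grip(60)
ctrl.goto([*g,260],[180,0,yaw])
ctrl.move_l([*g,175.5],speed=100)
fingers.grip(0,50); ctrl.wait(.2)
print(status.get_grip_width(),status.get_grip_force(),status.get_wrist_force())
ctrl.move_l([*g,235],speed=80)
print(status.get_grip_width(),status.get_wrist_force(),status.get_joint_pos(),status.get_t())
p,d=cams.get_image("side"); cv2.imwrite('pics/side1.png',p[...,::-1])
print(models.pinpoint("side","hook_tip")[:1])
```

```text
22.92738574309983 50.36377787590027 [-1.33723826 -0.90271962  6.7752996 ]
22.88917496514925 [ 0.03692501  0.19745489 -0.65768992] [-9.01993739e-01  1.14867485e+01  1.14036073e+02  2.90691606e-04
  5.45207111e+01 -1.07200899e+02] 5.95
[{'point': [261.7, 245.3], 'score': 0.92}]
```

View pics/side1.png

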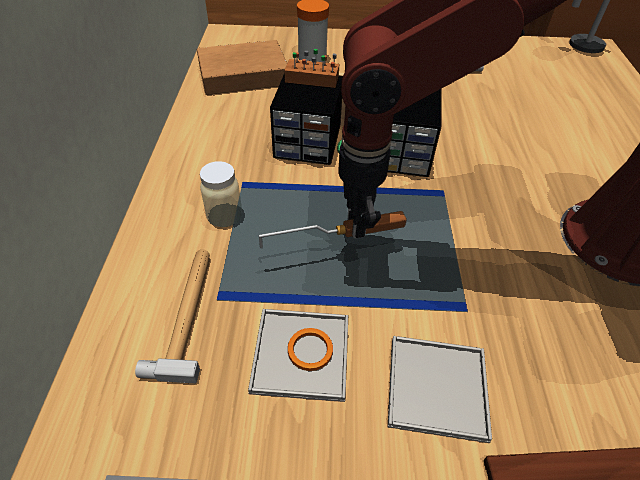

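Run:
```python
from h import *
c=cams.get_calibration("side"); ray=c['R'].T@np.array([(261.7-c['cx'])/c['fx'],(245.3-c['cy'])/c['fy'],1]); o=-c['R'].T@c['t']
print('tip',o+ray*(59.5-o[2])/ray[2])
a=np.radians(-97.); D=np.array([np.cos(a),np.sin(a)])
tip=np.array([508,-246]); g=tip-170*D
A=[180,0,83]
ctrl.move_l([510,62,235],A,speed=100) if 0 else ctrl.goto([510,62,235],A)
ctrl.move_l([*(g-125*D),215],A)
ctrl.move_l([*(g-60*D),205],A,speed=100)
pos=status.get_tcp_pos(); rot=status.get_ee_rot(); print(pos,rot,status.get_joint_pos())
p,d=cams.get_image("wrist"); cv2.imwrite('pics/w1.png',p[...,::-1]); np.savez('w1.npz',p=p,d=d)
from scipy.spatial.transform import Rotation as R
c=cams.get_calibration("wrist"); M=np.array(c['mount']); print(c)
v,u=np.mgrid[:480,:640]; C=np.stack([(u-c['cx'])/c['fx']*d,(v-c['cy'])/c['fy']*d,d],-1)
T=C@M[:3,:3].T+M[:3,3]; X=T@R.from_euler('xyz',rot,degrees=True).as_matrix().T+pos
g_=green(p)&(d>0)&(X[...,2]<25)&(X[...,2]>-5); print(g_.sum()); 
if g_.sum()>20: print(circ(X[g_]))
print(models.pinpoint("wrist","hook_tip")[:2],models.pinpoint("wrist","jade_bangle")[:2],status.get_t())
```

```text
tip [667.76671327 102.98620797  59.5       ]
[536.02156784 -17.62423583 205.10399279] [ 1.79992479e+02 -1.80084323e-02  8.29840397e+01] [-9.38741655e+00  1.68195213e+01  1.11396937e+02  2.32994796e-02
  5.17767749e+01 -2.38587005e+00]
{'fx': 372.6526038816777, 'fy': 372.6526038816777, 'cx': 312.4149869036265, 'cy': 233.58606698249403, 'mount': array([[-3.91202886e-04, -9.62546638e-01, -2.71115872e-01,
         6.88532855e+01],
       [ 9.99999162e-01, -4.18959460e-05, -1.29419113e-03,
        -9.67680202e-01],
       [ 1.23436066e-03, -2.71116151e-01,  9.62545848e-01,
         3.05414856e+01],
       [ 0.00000000e+00,  0.00000000e+00,  0.00000000e+00,
         1.00000000e+00]])}
0
[] [] 9.1667
```

View pics/w1.png

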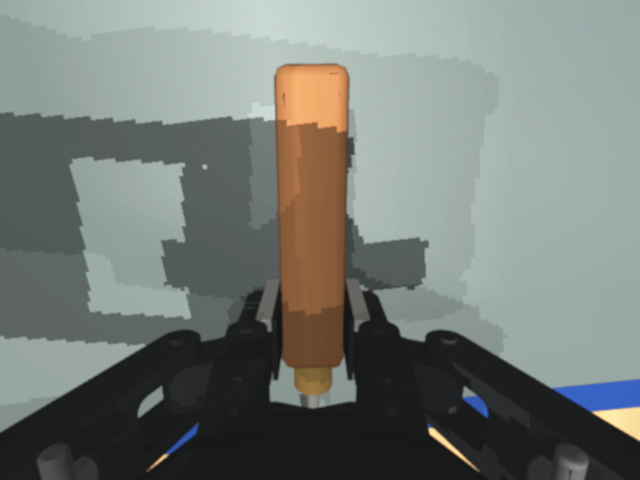

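The wrist camera looks back along the handle, which is centred and straight in the pads (column 312). I'll check the tip and ring from the side camera.

Run:
```python
from h import *
p,d=cams.get_image("side"); cv2.imwrite('pics/s2.png',cv2.resize(p[80:240,230:460,::-1],None,fx=3,fy=3))
print([ (n,models.pinpoint("side",n)[:2]) for n in ("hook_tip","jade_bangle")])
print(status.get_wrist_force())
```

```text
[('hook_tip', []), ('jade_bangle', [])]
[-0.35538176  0.25015072 -0.23768608]
```

View pics/s2.png

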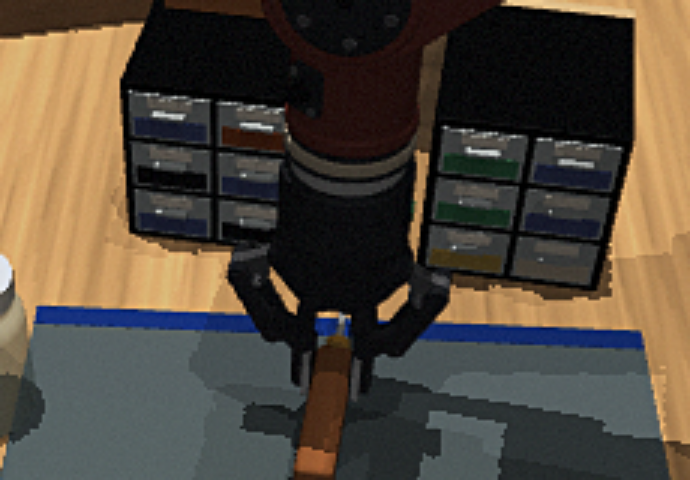

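Run:
```python
from h import *
a=np.radians(-97.); D=np.array([np.cos(a),np.sin(a)])
m=np.array([515.5,-181]); 
tip=np.array([508,-246]); g=tip-170*D
ctrl.move_l([*g,205],speed=80)
f0=status.get_wrist_force()
ctrl.move_l([*g,184],speed=40); print('f',status.get_wrist_force()-f0)
ctrl.move_l([*g,177],speed=30); print('f',status.get_wrist_force()-f0, status.get_grip_width())
e=m-95*D-170*D
for s in (.25,.5,.75,1):
    ctrl.move_l([*(g+(e-g)*s),177],speed=60); print(status.get_wrist_force()-f0)
print(status.get_t())
p,d=cams.get_image("scene"); cv2.imwrite('pics/sc3.png',p[...,::-1]); X=cloud("scene",p,d)
with np.errstate(invalid='ignore'): k=green(p)&(abs(X[...,0]-540)<120)&(abs(X[...,1]+130)<130)&(X[...,2]<30)
print(k.sum()); 
if k.sum()>20: print(circ(X[k]))
print(models.pinpoint("scene","hook_tip")[:1],models.pinpoint("scene","jade_bangle")[:1])
```

```text
f [0.25634139 0.68189122 0.4286039 ]
f [0.19275586 0.65438392 0.91017127] 22.905644412326975
[0.20740385 0.73981915 1.28243046]
[-0.62898674  0.93194639 -0.14395496]
[-0.24610506  0.75827473  0.50370783]
[0.1911867  0.2513487  1.26659117]
14.5417
198
(array([ 525.25831183, -106.15517867]), np.float64(30.75025353741296), np.float64(10.13298392420551), 198)
[{'point': [252.6, 231.3], 'score': 0.84}] [{'point': [241.5, 231.4], 'score': 0.54}]
```

View pics/sc3.png

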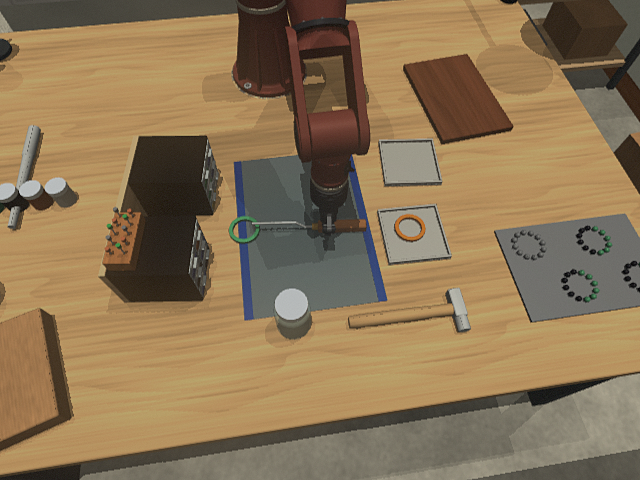

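The bangle is out: the scene view shows it at (243,230) on the mat, about 74 mm in front of the fronts, with the tip inside it. Next I'll lay the hook back at its original spot.

Run:
```python
from h import *
a=np.radians(-97.); D=np.array([np.cos(a),np.sin(a)])
q=status.get_tcp_pos()
ctrl.move_l([*(q[:2]+12*D),177],speed=40)
ctrl.move_l([*(q[:2]+12*D),230],speed=60)
ctrl.move_l([510,62,235],speed=100)
ctrl.goto([510,62,235],[180,0,196.3])
f0=status.get_wrist_force()
ctrl.move_l([510,62,182],speed=80)
ctrl.move_l([510,62,175.7],speed=25); print(status.get_wrist_force()-f0)
fingers.grip(34); ctrl.wait(.2); fingers.grip(60)
ctrl.move_l([510,62,300],speed=120)
ctrl.goto([440,200,330],[180,0,150])
print(status.get_t())
for n in ("scene","side"):
    p,d=cams.get_image(n); X=cloud(n,p,d); cv2.imwrite(f'pics/{n}4.png',p[...,::-1])
    with np.errstate(invalid='ignore'):
        k=green(p)&(abs(X[...,0]-540)<120)&(abs(X[...,1]+130)<130)&(X[...,2]<30)&(X[...,2]>5)
    print(k.sum(), circ(X[k]) if k.sum()>20 else '')
    print(models.pinpoint(n,"hook")[:1],models.pinpoint(n,"hook_tip")[:1])
```

```text
[ 0.71546771 -0.02174172  3.29718306]
22.7083
209 (array([ 525.94216056, -106.02127895]), np.float64(30.445697125719644), np.float64(10.484385479183292), 209)
[{'point': [312.2, 203.2], 'score': 0.6}] [{'point': [348.3, 276.7], 'score': 0.66}]
279 (array([ 525.30260566, -105.98101024]), np.float64(30.466056279077804), np.float64(10.45135525380268), 279)
[{'point': [371.3, 248.5], 'score': 0.58}] [{'point': [259.5, 268.6], 'score': 0.81}]
```

View pics/side4.png

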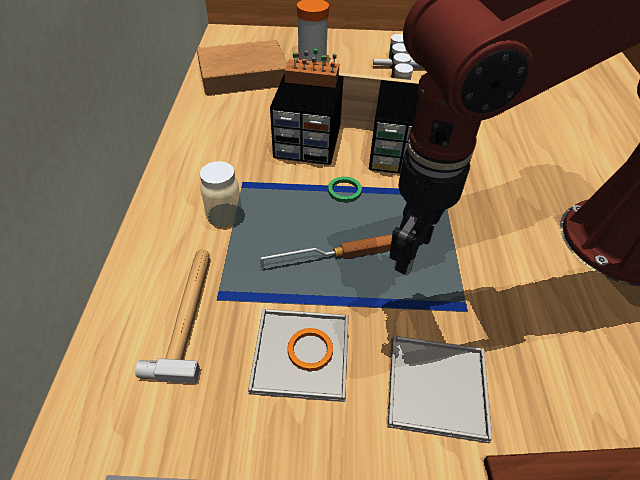

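Side view shows the hook lying on the mat at (330,255) and the ring free at (345,189). Now I'll pick up the ring.

Run:
```python
from h import *
b=[525.6,-106]
fingers.grip(85)
ctrl.goto([*b,260],[180,0,83])
f0=status.get_wrist_force()
ctrl.move_l([*b,180],speed=100); ctrl.move_l([*b,168],speed=40)
print(status.get_wrist_force()-f0)
fingers.grip(50,30); ctrl.wait(.2)
print(status.get_grip_width(),status.get_grip_force(),status.get_wrist_force()-f0)
ctrl.move_l([*b,200],speed=50); ctrl.wait(.2)
print(status.get_grip_width(),status.get_grip_force(),status.get_wrist_force()-f0,status.get_t())
p,d=cams.get_image("side"); cv2.imwrite('pics/s5.png',cv2.resize(p[80:280,230:460,::-1],None,fx=3,fy=3))
```

```text
[-0.11882187 -0.56395348  0.03382228]
67.95413326253019 34.11930100992322 [-0.3755424   0.51273766  4.8636893 ]
67.66027228335994 33.73475247994065 [ 0.19777512  1.15823723 -1.25025365] 27.5167
```

View pics/s5.png

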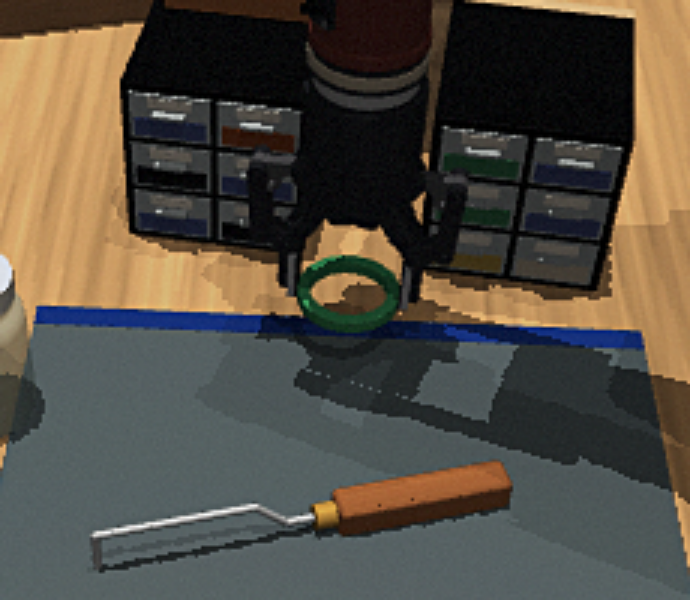

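The ring is held flat between the pads at about (347,293) in the crop. Next, the tray.

Run:
```python
from h import *
b=[525.6,-106]; t=[387.3,314.8]
ctrl.move_l([*b,270],speed=100)
ctrl.move_l([455,100,290],[180,0,106],speed=150)
ctrl.move_l([*t,270],[180,0,129],speed=150)
f0=status.get_wrist_force()
ctrl.move_l([*t,182],speed=80)
for z in np.arange(178,172,-.7):
    ctrl.move_l([*t,z],speed=20); f=(status.get_wrist_force()-f0)[2]
    if f>2.5: break
print(z,f,status.get_grip_width())
fingers.grip(74); ctrl.wait(.2); fingers.grip(82)
ctrl.move_l([*t,300],speed=100)
ctrl.goto([500,100,400],[180,0,90])
print(status.get_t())
for n in ("scene","side"):
    p,d=cams.get_image(n); X=cloud(n,p,d)
    with np.errstate(invalid='ignore'): k=green(p)&(abs(X[...,0]-t[0])<80)&(abs(X[...,1]-t[1])<80)
    print(k.sum(), circ(X[k]) if k.sum()>20 else '')
    if k.sum()>20: print('plane',np.linalg.lstsq(np.c_[X[k][:,:2]-t,np.ones(k.sum())],X[k][:,2],rcond=None)[0])
    cv2.imwrite(f'pics/{n}6.png',p[...,::-1])
```

```text
173.10000000000008 5.09000970437392 67.43904409010362
38.1583
134 (array([387.14827457, 314.37244148]), np.float64(30.348017461033283), np.float64(15.278372584992528), 134)
plane [ 1.42792146e-03 -6.04215654e-03  1.52797081e+01]
693 (array([386.72528537, 313.74075845]), np.float64(30.468142269640687), np.float64(15.17731621735065), 693)
plane [-2.53061227e-03  1.48699316e-03  1.51752985e+01]
```

View pics/side6.png

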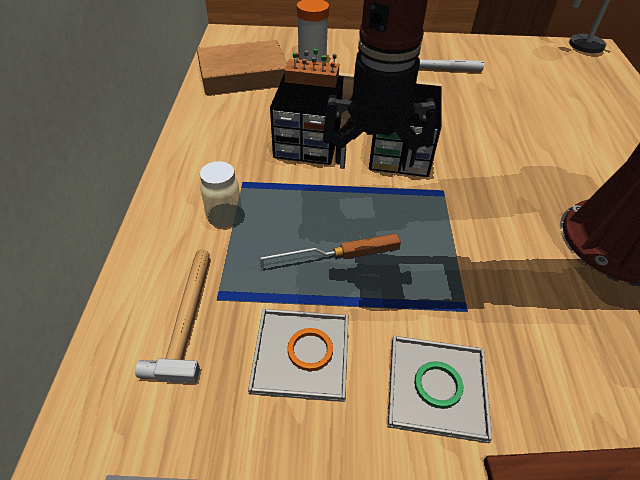

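The jade bangle lies flat in the empty tray at (439,384), and the hook rests on the mat. Nothing else has moved.

```bash
python3 -c "
from station import ctrl
print(ctrl.sign_off())"
```

```text
the job is handed in; nothing more can be done
None
```

I drew the jade bangle out of the gap with the hook and laid it flat at the centre of the empty grey tray; the hook is back on the bench, clear of the gap and trays, and the job was handed in at about 38 s (no verdict was returned).

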